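Third hand for a cover plate on a sprung seal

TASK

Take the wider of the two aluminium cover plates out of the slotted rack and hold it, upright, square and centred, against the rubber sealing frame on the front of the white unit, so that a colleague can screw it on. Press with a steady force of about 8 N, which sinks the sprung frame about half-way, and never ram it; leave the other plate and the things on the bench alone. Finish while holding: do not let go, the plate hangs only in your gripper and your push stays on.

Things in the scene. Friction and masses are not known exactly. Their poses are not given: they have to be found in the camera images.
- cover: Wider aluminium plate, upright in either rack slot. 8 mm thick (x is its normal, both faces alike); plate part 110 mm wide (y), 70 mm tall; on its top edge's middle a lifting tab 50 mm wide, 50 mm tall: 120 mm over all. About 0.22 kg. Origin: centre of its foot edge, z up. Pinch the tab through its thickness from above, firmly (60 N or more), some 20 mm below its top, so that it does not swing
- cover_centre (a point): Centre of the cover's plate part, 35 mm above the foot edge, 85 mm below the top of the tab
- spare: The other aluminium plate, to be left alone: the same but only 70 mm wide, in the other slot
- rack: White plastic rack, fixed, base 160 (x) by 90 (y) by 10 mm; origin at the centre of its underside. Two slots along its y, open at both ends, 76 mm apart (at x = -38 and +38 mm), each 10 mm wide between rails that reach 30 mm above the bench; the plates' feet stand on the base 10 mm above the bench
- unit: Low white bench instrument, fixed, 200 deep (x), 250 wide (y), 95 mm high. Origin: at bench height under the middle of its front face; the front face is the plane x = 0 and looks to the robot's left, where the rack is; x points into the unit (towards the robot's right), z up
- frame_face (a point): Centre of the front surface of the sealing frame, on the unit's mid line, 65 mm above the bench. The frame is a grey rubber rectangle 90 mm wide, 50 mm tall; it stands 10 mm proud of the front face and sinks straight in along the unit's x. A centred cover overlaps it by 10 mm all round, its foot 30 mm above the bench
- frame (a joint): How far the sealing frame is pushed in, m: 0 free, 0.010 at its end stop (flush with the front face). Spring of 1.5 N per mm, so 8 N is about 0.0053
- beaker: Bystander: glass beaker, 70 mm across, 90 mm high; origin at the centre of its underside
- bottle: Bystander: amber jar, 72 mm across, 150 mm high; origin at the centre of its underside
- dish: Bystander: small white screw dish, 70 mm across, 20 mm high; origin at the centre of its underside
- screwdriver: Bystander: screwdriver 170 mm long lying on the bench along its own x
Mind the look-alikes: they are no part of the job. Leave any turquoise look-alike of the rack alone. Leave any yellow look-alike of the cover alone.

How it is judged:
On the way, in this order (a step that is already met when the one before it is completed fails the run):
1. the cover is lifted clear of the rack in the gripper (z of cover in the frame of rack above 0.04 m and contact force between the fingers and cover above 3 N), for 0.2 s.
2. the cover is pressed, centred and square, on the sealing frame with 4 to 12 N (y of cover_centre in the frame of unit between -0.007 and 0.007 m and z of cover_centre in the frame of unit between 0.058 and 0.072 m and angle between the x axis of cover and the x axis of unit, either way round below 0.1 rad and angle between cover's own z axis and vertical below 0.1 rad and contact force between cover and frame between 4 and 12 N and value of joint frame between 0.002 and 0.0088 m), for 0.5 s.
At the end, for the whole second after the job is handed in: The gripper still holds the cover against the sealing frame and nothing else carries it: centred on the frame within 7 mm sideways and in height, square to the front face and upright within 0.1 rad, at rest (below 0.02 m/s), pressing with 4 to 12 N (frame 2 to 8.8 mm in) (all of step 2 and contact force between the fingers and cover above 3 N and contact force between cover and rack below 0.05 N and linear speed of cover below 0.02 m/s); the arm keeps its last pose, push and grip.
It fails at once if the frame is rammed: the cover presses it with more than 22 N (contact force between cover and frame above 22 N).
It fails at once if the narrower plate is moved by more than 50 mm (distance of spare from where it was at the start of the episode above 0.05 m).
It fails at once if the beaker, bottle, dish or screwdriver is moved by more than 40 mm (screwdriver 60) (distance of any of beaker, bottle, dish from where it was at the start of the episode above 0.04 m or distance of screwdriver from where it was at the start of the episode above 0.06 m).
It also fails if it takes over 45 s, if anything falls off the work surface, if the arm or the gripper's body presses on something with over 40 N, if the wrist force passes 120 N, or if a joint passes its speed limit or range.

ROBOT

A 6-joint arm with a two-finger parallel gripper is mounted at the origin on the work surface. World frame = base frame: x ahead of the robot, y to its left, z up, the work surface at z = 0. Lengths are in m, angles in rad, forces in N, time in s.
With the tool pointing down it reaches from about 0.4 to 0.925 m from the base axis. Payload 3.4 kg.
Tool frame: the origin (TCP) lies at the very end of the fingers, on their centre line; the grasp point (between the pads) lies 19 mm behind it; z points along the fingers, y is the line along which they close (so a half turn about z gives the same grasp; the last joint's range is limited). The gripper opens to 85 mm and grips with 20 to 120 N. Pads are 22 mm wide; open, the fingers measure 114 mm over their backs; the gripper's body (76 mm by 85 mm) begins 54 mm behind the grasp point. The pads swing forward as they close: fully open they stand 13 mm farther back than shut.
Start: joints at [1.192, 0.307, 1.506, -0, 1.328, -0.073], TCP at [0.173, 0.548, 0.231] pointing down, gripper open.
Joint ranges: [-3.12, 3.12], [-1.05, 2.28], [0.14, 2.33], [-1.42, 4.57], [0.1, 2.73], [-2.68, 2.68]. Speed limits (rad/s): [2.57, 2.57, 3.14, 3.14, 3.14, 3.14].

INTERFACE

Orientations are given as a unit quaternion [w, x, y, z].
In Python, from station import arm gives the robot as it stands.
- The arm moves only by the tool carry_out, never from a script. Its argument "motion" is one flat list of numbers, 7 for each row, row after row: the shift along the tool's x, y, z in mm, then the turn, a rotation vector about the tool's x, y, z in degrees, then the opening, from 0 (shut) to 1 (fully open). In form: [x, y, z, wx, wy, wz, jaw, x, y, z, wx, wy, wz, jaw, ...]. A call has 1 to 12 rows; each row is the pose to reach, as a shift and turn from the pose commanded when the call began, along the tool's axes at that moment; what a row does not reach only later rows make up. A row lasts 1/10 s, in which the tool goes at most 50 mm and 8.59 degrees, less where a joint would pass 70% of its speed; a pose out of reach is approached as far as the arm can. A call with a gripper value outside its range is refused whole. The fingers move at their own pace and stop on an object; "squeeze" is the grip in N (left out, the last holds). Time passes only in rows, so rows that repeat a pose let the fingers close. It gives the time, the measured TCP pose, the force, the opening and the grip force at its end, in the units of the state.
- arm.state(): the state, without advancing time (a new reading comes with each control period).
- arm.grab_frame(name): name is "scene" or "top" or "wrist"; returns a dict with "frame" (384x512x3 uint8, blue, green, red), "fx", "fy", "cx", "cy" (pixels), "R" (3x3) and "t" (3): a world point X has camera coordinates R X + t. Camera axes: x right, y down, z forward; pixel columns grow to the right and rows downward; lengths in m; the calibration is good to about 2 mm. A picture is of the moment at which its call begins. There is no depth.
- arm.sign_off(): hands the job in; it is judged then, once.
The state is a dict: "time": time; "joint_pos": joint angles; "joint_vel": joint speeds; "tau": joint torques, N m; "tool_pos": TCP position; "eef_rot": TCP orientation; "ft_force": force on the tool from outside, world axes, zero at the start; "moment": the same for the moment, N m; "opening": finger opening in m; "grasp_force": force on a finger pad.
Only numpy, scipy, OpenCV 4.12 (cv2) and the standard library are available. Lean on these libraries where they do the work, as an engineer would, in place of code of your own. Each camera call takes 0.05 s, during which the arm holds its last target. There are 200 camera calls.

## Working session

There is one attempt and no reset: what is moved stays moved. The work goes in short steps, Python scripts to look and compute and a tool call to move; the robot and the scene stay as the last step left them, time stands still between calls to the robot, and variables do not carry over. Pictures are saved under pics/ and viewed, at most 10 in all, crops included, and the job is handed in when it is done.

Besides the shell and the picture viewer there is one more tool, called in YAML: its name, and indented under it one key for each argument. carry_out: Moves the arm, as the interface text tells. Its arguments: {"type":"object","properties":{"motion":{"type":"array","items":{"type":"number"}},"squeeze":{"type":"number"}},"required":["motion"]}

```bash
mkdir -p pics; cat > h.py <<'E'
from station import arm
import numpy as np, cv2
def grab(n,f=None):
    d=arm.grab_frame(n)
    np.savez('pics/%s.npz'%(f or n),**{k:np.asarray(d[k]) for k in d})
    cv2.imwrite('pics/%s.png'%(f or n),d['frame']); return d
def ray(d,u,v):
    R=np.array(d['R']);c=-R.T@np.array(d['t'])
    return c,R.T@np.array([(u-d['cx'])/d['fx'],(v-d['cy'])/d['fy'],1.])
def onz(d,u,v,z):
    c,r=ray(d,u,v); return c+r*(z-c[2])/r[2]
def tri(a,pa,b,pb):
    c1,r1=ray(a,*pa);c2,r2=ray(b,*pb)
    s=np.linalg.lstsq(np.c_[r1,-r2],c2-c1,rcond=None)[0]
    p,q=c1+s[0]*r1,c2+s[1]*r2
    return (p+q)/2,np.linalg.norm(p-q)
def load(f): return dict(np.load('pics/%s.npz'%f))
E
python3 - <<'E'
from h import *
s=grab('scene');t=grab('top')
cv2.imwrite('pics/top15.png',cv2.resize(t['frame'],(800,600),interpolation=cv2.INTER_CUBIC))
cv2.imwrite('pics/scene15.png',cv2.resize(s['frame'],(800,600),interpolation=cv2.INTER_CUBIC))
for d in (s,t): print(ray(d,256,192), d['fx'])
print(arm.state())
E
```

```text
(array([ 0.95537886, -0.55583478,  0.87615065]), array([-0.38273928,  0.4767596 , -0.79139578])) 350.72229012638525
(array([ 0.37363795, -0.08682168,  1.1799042 ]), array([ 0.17293925, -0.00558976, -0.98492147])) 449.52041899855317
{'time': 0.1, 'joint_pos': array([ 1.19148552e+00,  3.07498184e-01,  1.50753609e+00, -1.57347194e-05,
        1.32843795e+00, -7.35250028e-02]), 'joint_vel': array([-2.93398964e-04, -1.04860258e-03, -4.39292086e-03, -7.33461697e-05,
       -1.36527491e-04,  1.33934594e-04]), 'tau': array([-3.86157362e-04, -4.58538830e+01, -2.52607119e+01, -5.49441836e-05,
        5.80710257e-03, -3.24262238e-06]), 'tool_pos': array([0.17290567, 0.54771977, 0.23047569]), 'eef_rot': array([-2.03530909e-04,  1.52295982e-01,  9.88334483e-01, -9.17516848e-04]), 'ft_force': array([-0.61766697,  0.43640727, -0.41486926]), 'moment': array([ 0.01079213, -0.02547267, -0.027333  ]), 'grasp_force': 0.0, 'opening': 0.0853787251078508}
```

View pics/top15.png

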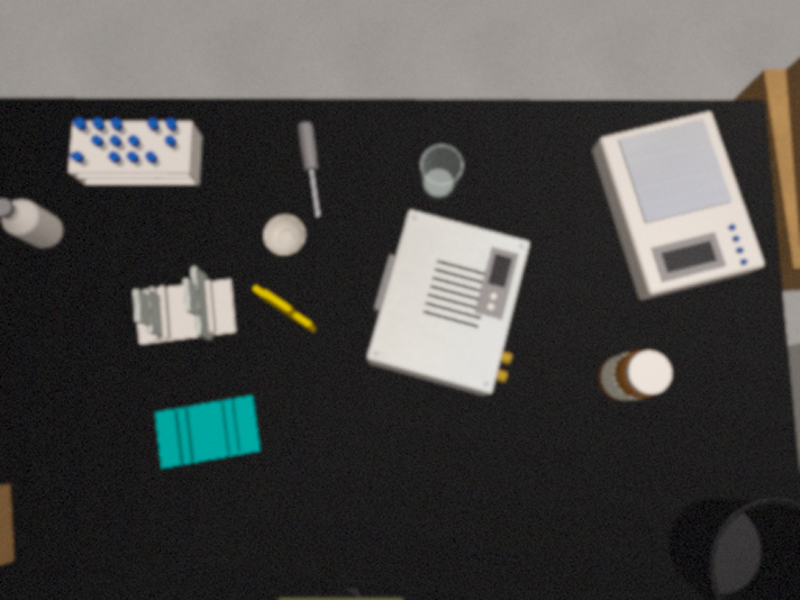

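View pics/scene15.png

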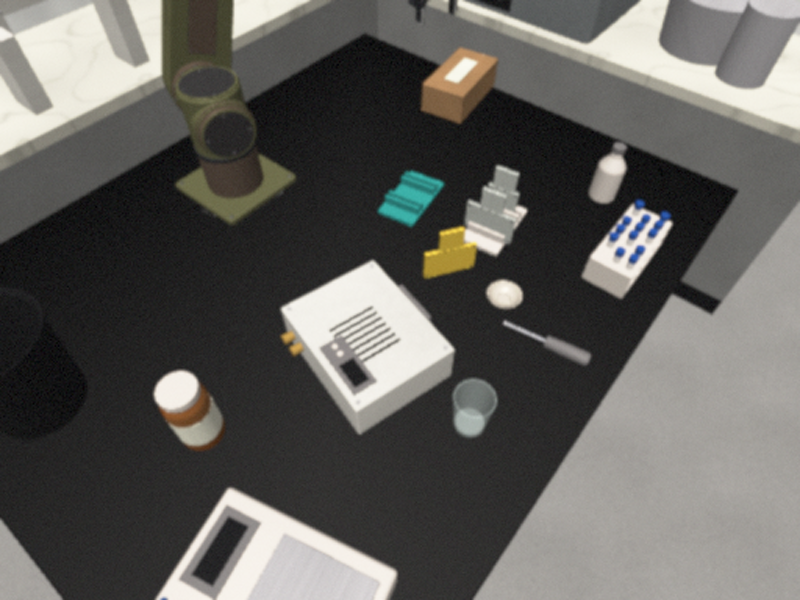

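The top view (800 px scale) shows the rack at about (185,310). The wider plate is in its right-hand slot, tab near (193,285), and the spare is in the left slot. The yellow look-alike is at (285,308), and the unit's top corners are (412,210), (530,240), (492,393) and (367,358). In the scene view the plate nearer the unit, at (490,215), is clearly the wider one.

```bash
python3 - <<'E'
from h import *
t=load('top');s=load('scene');k=.64
np.set_printoptions(precision=4,suppress=True)
for a,b in [((412,210),(453,350)),((367,358),(373,263)),((530,240),(362,428)),((492,393),(282,310))]:
    print('unit',tri(t,np.array(a)*k,s,np.array(b)*k),onz(t,a[0]*k,a[1]*k,.095))
for p in [(135,290),(232,279),(237,333),(138,345)]: print('rack',onz(t,p[0]*k,p[1]*k,.01))
for p in [(193,267),(197,290),(205,340)]: print('cov',onz(t,p[0]*k,p[1]*k,.13),onz(t,p[0]*k,p[1]*k,.08))
print('tab top mid',tri(t,np.array((190,280))*k,s,np.array((493,191))*k))
# crops
c=t['frame'][150:260,70:260]; cv2.imwrite('pics/c1.png',cv2.resize(c,None,fx=4,fy=4,interpolation=cv2.INTER_CUBIC))
c=s['frame'][90:220,240:350]; cv2.imwrite('pics/c2.png',cv2.resize(c,None,fx=4.5,fy=4.5,interpolation=cv2.INTER_CUBIC))
from scipy.spatial.transform import Rotation as Ro
q=arm.state()['eef_rot'];print(Ro.from_quat(np.r_[q[1:],q[0]]).as_matrix())
w=grab('wrist','w0');R=w['R'];print(-R.T@w['t'],R)
E
```

```text
unit (array([ 0.7124, -0.1113,  0.0928]), np.float64(0.0024302026351487862)) [ 0.7108 -0.1121  0.095 ]
unit (array([ 0.4744, -0.0412,  0.083 ]), np.float64(0.0009249306178929526)) [ 0.473  -0.0421  0.095 ]
unit (array([ 0.6735, -0.3049,  0.058 ]), np.float64(0.006290548340155109)) [ 0.6617 -0.3     0.095 ]
unit (array([ 0.4217, -0.2332,  0.0861]), np.float64(0.005400190128078144)) [ 0.4197 -0.2342  0.095 ]
rack [0.5953 0.3553 0.01  ]
rack [0.6146 0.192  0.01  ]
rack [0.5223 0.1796 0.01  ]
rack [0.5018 0.344  0.01  ]
cov [0.6085 0.2238 0.13  ] [0.6197 0.2385 0.08  ]
cov [0.5727 0.2158 0.13  ] [0.5822 0.2302 0.08  ]
cov [0.4964 0.1999 0.13  ] [0.5022 0.2135 0.08  ]
tab top mid (array([0.5789, 0.216 , 0.1503]), np.float64(0.013774453209420418))
[[-0.9536  0.301  -0.0007]
 [ 0.301   0.9536 -0.0018]
 [ 0.0001 -0.0019 -1.    ]]
[0.0928 0.5737 0.3728] [[ 0.301   0.9536 -0.0013]
 [ 0.9033 -0.2846  0.321 ]
 [ 0.3058 -0.0978 -0.9471]]
```

View pics/c1.png

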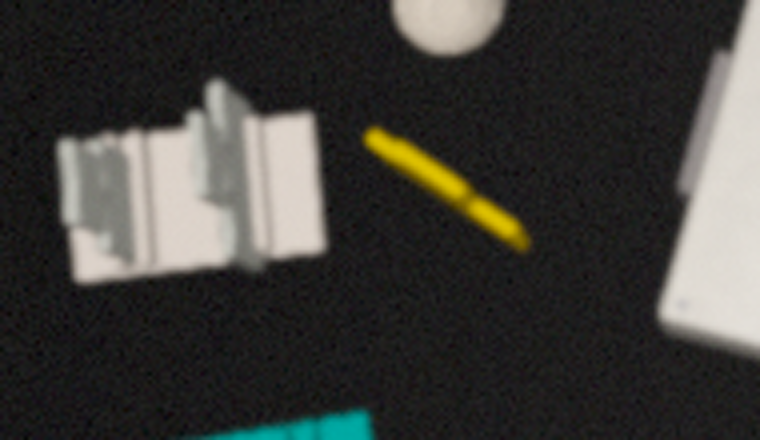

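View pics/c2.png

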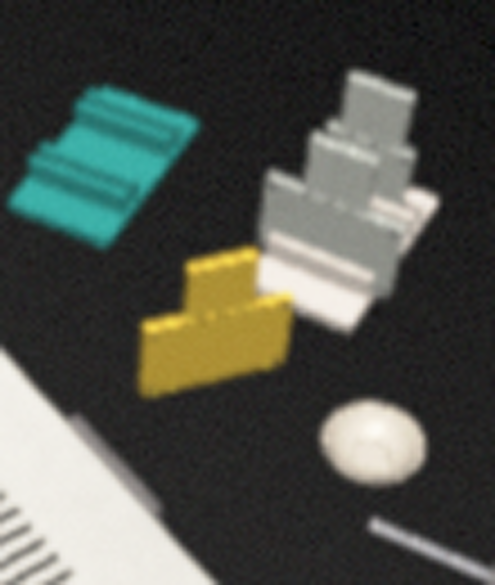

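The crops confirm it: the cover's tab top strip is at about (196,155) in the first crop, and the wide plate stands in the slot nearest the unit. I'll move the wrist camera over the rack and measure precisely there.

carry_out:
  motion: [-466,-192,-70,0,0,-24,0.6,-466,-192,-70,0,0,-24,0.6,-466,-192,-70,0,0,-24,0.6,-466,-192,-70,0,0,-24,0.6,-466,-192,-70,0,0,-24,0.6,-466,-192,-70,0,0,-24,0.6,-466,-192,-70,0,0,-24,0.6,-466,-192,-70,0,0,-24,0.6,-466,-192,-70,0,0,-24,0.6,-466,-192,-70,0,0,-24,0.6,-466,-192,-70,0,0,-24,0.6,-466,-192,-70,0,0,-24,0.6]
  squeeze: 100

```text
time: 1.35
tool_pos: [0.5618, 0.2229, 0.3009]
eef_rot: [0.0, -0.055, 0.999, -0.0]
ft_force: [-0.2, 0.5, -0.1]
opening: 0.0513
grasp_force: 0.0
```

carry_out:
  motion: [0,0,0,0,0,0,0.6,0,0,0,0,0,0,0.6,0,0,0,0,0,0,0.6]

```text
time: 1.65
tool_pos: [0.5582, 0.2262, 0.3011]
eef_rot: [-0.0, -0.058, 0.998, 0.0]
ft_force: [0.6, 0.1, -0.5]
opening: 0.0515
grasp_force: 0.0
```

```bash
python3 - <<'E'
from h import *
w=grab('wrist','w1');print(arm.state()['tool_pos'],arm.state()['eef_rot'],arm.state()['time'])
cv2.imwrite('pics/w1b.png',cv2.resize(w['frame'],(800,600),interpolation=cv2.INTER_CUBIC))
E
```

```text
[0.55842247 0.22607431 0.30126904] [-3.07334679e-04 -5.75396541e-02  9.98343174e-01  4.01120176e-05] 1.7
```

View pics/w1b.png

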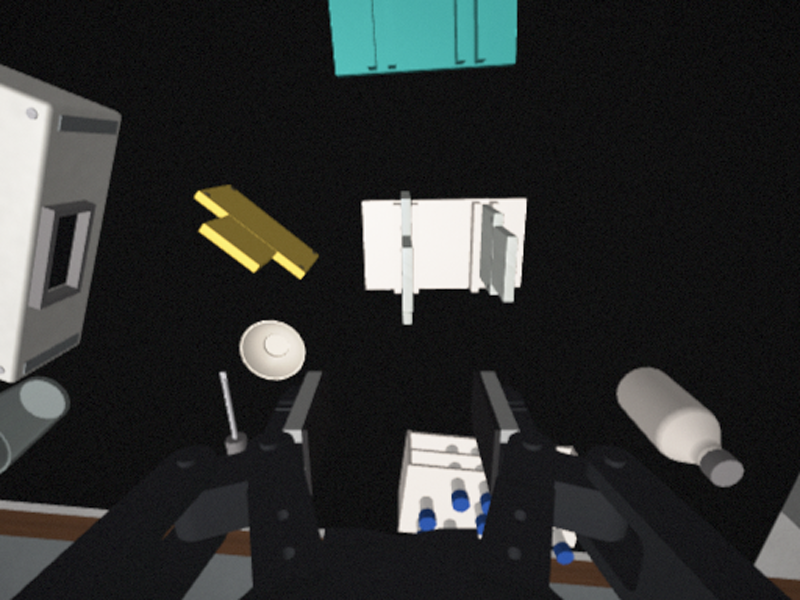

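The wrist view shows the cover edge-on at column 407, spanning rows 192 to 323. The spare is at about (500,250). The unit's front face is on the left, with the frame's outer corners at about (45,208), (95,203), (78,293) and (32,307). I'll take a second, shifted wrist view for height.

carry_out:
  motion: [40,-60,0,0,0,0,0.6,40,-60,0,0,0,0,0.6,40,-60,0,0,0,0,0.6,40,-60,0,0,0,0,0.6,40,-60,0,0,0,0,0.6]

```text
time: 2.2
tool_pos: [0.5271, 0.162, 0.3016]
eef_rot: [0.001, -0.057, 0.998, 0.0]
ft_force: [-0.2, 0.3, 0.4]
opening: 0.0513
grasp_force: 0.0
```

```bash
python3 - <<'E'
from h import *
w=grab('wrist','w2');print(arm.state()['tool_pos'],arm.state()['time'])
a=load('w1')['frame'][115:215,225:340]
b=w['frame']
cv2.imwrite('pics/m1.png',cv2.resize(a,None,fx=6,fy=6,interpolation=cv2.INTER_CUBIC))
cv2.imwrite('pics/w2b.png',cv2.resize(b,(800,600),interpolation=cv2.INTER_CUBIC))
E
```

```text
[0.52721111 0.16197976 0.30141725] 2.25
```

View pics/m1.png

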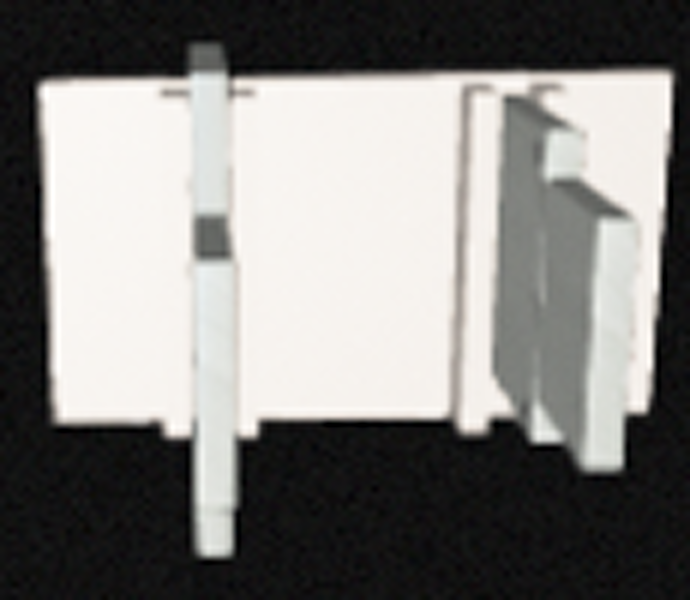

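View pics/w2b.png

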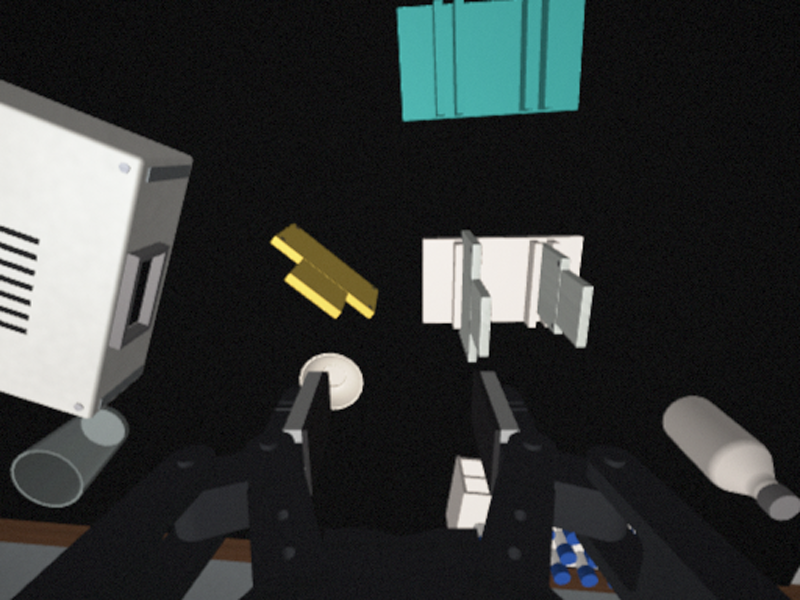

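The crop shows the tab's top strip centred at about (214,383) in crop pixels, running from row 258 to row 508. In the second view the tab strip centre is about (483,319). The frame front's corners there are about (127,255), (168,243), (148,336) and (110,348). One combined zoom of the tab and frame in both views should give precise corners.

```bash
python3 - <<'E'
from h import *
a=load('w1')['frame'];b=load('w2')['frame']
f=lambda i,r,c,h,w,k:cv2.resize(i[r:r+h,c:c+w],None,fx=k,fy=k,interpolation=cv2.INTER_CUBIC)
x=f(a,122,12,80,56,5);y=f(b,148,62,80,56,5);z=f(b,142,280,100,40,5)
H=500;p=lambda i:cv2.copyMakeBorder(i,0,H-i.shape[0],0,0,0)
cv2.imwrite('pics/m2.png',np.hstack([p(x),p(y),p(z)]))
E
```

```text
(no output)
```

View pics/m2.png

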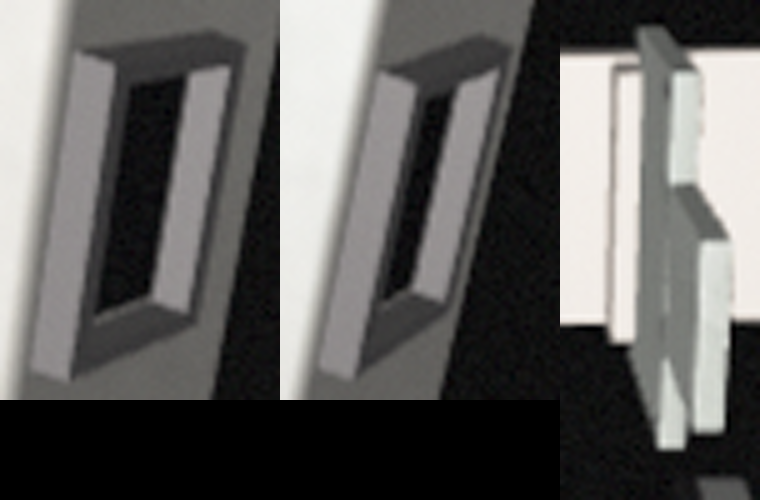

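The zoom resolves the frame's front corners. Panel 1: (115,62), (245,45), (195,322), (72,380). Panel 2: (137,85), (232,48), (167,303), (75,380). The tab top strip in panel 3 is centred at about (151,336).

```bash
python3 - <<'E'
from h import *
np.set_printoptions(precision=4,suppress=True)
w1=load('w1');w2=load('w2')
P=lambda p,o,k:(np.array(p)+.5)/k-.5+np.array(o)
F=[]
for a,b in zip([(115,62),(245,45),(195,322),(72,380)],[(137,85),(232,48),(167,303),(75,380)]):
    X=tri(w1,P(a,(12,122),5),w2,P(b,(62,148),5));F.append(X[0]);print('frame',X)
F=np.array(F);print('centre',F.mean(0));e=(F[2]+F[3]-F[0]-F[1]);print('deg',np.degrees(np.arctan2(e[1],e[0])))
o1=(225,115);o2=(280,142)
T=tri(w1,P((214.5,383),o1,6),w2,P((151,336),o2,5));print('tab',T)
n,f=tri(w1,P((213,258),o1,6),w2,P((154,240),o2,5)),tri(w1,P((216,508),o1,6),w2,P((147.5,432),o2,5))
print(n,f);e=f[0]-n[0];print(np.degrees(np.arctan2(e[1],e[0])))
a=onz(w1,*P((208,72),o1,6),.08);b=onz(w1,*P((216,557),o1,6),.08);e=b-a
print('plate top',a,b,(a+b)/2,np.degrees(np.arctan2(e[1],e[0])))
c=np.array([onz(w1,*P(p,o1,6),.01) for p in [(40,80),(670,70),(650,412),(55,422)]]);print('rack',c,c.mean(0))
for p in [(140,160),(88,417)]: print(onz(w2,*P(p,(0,0),1.5625),.095))
E
```

```text
frame (array([ 0.5496, -0.049 ,  0.0923]), np.float64(0.0007292667652766349))
frame (array([ 0.551 , -0.0503,  0.0415]), np.float64(3.324101825085619e-05))
frame (array([ 0.6392, -0.0805,  0.0317]), np.float64(0.0011583490336192655))
frame (array([ 0.6377, -0.0748,  0.0885]), np.float64(0.000516461947034344))
centre [ 0.5944 -0.0636  0.0635]
deg -17.58870974320236
tab (array([0.5635, 0.2326, 0.1294]), np.float64(0.0004982254122168848))
(array([0.5396, 0.2294, 0.1283]), np.float64(0.0007974167305780627)) (array([0.5887, 0.236 , 0.13  ]), np.float64(0.00021975908312810654))
7.701548508726561
plate top [0.5097 0.2256 0.08  ] [0.6188 0.2405 0.08  ] [0.5642 0.2331 0.08  ] 7.769372514190417
rack [[0.5232 0.1854 0.01  ]
 [0.5025 0.3426 0.01  ]
 [0.5915 0.3558 0.01  ]
 [0.6127 0.1972 0.01  ]] [0.5575 0.2703 0.01  ]
[ 0.4725 -0.0414  0.095 ]
[ 0.7071 -0.1062  0.095 ]
```

carry_out:
  motion: [-44,66,0,0,0,-1,0.6,-44,66,0,0,0,-1,0.6,-44,66,50,0,0,-1,0.6,-44,66,90,0,0,-1,0.6,-44,66,120,0,0,-1,0.6,-44,66,140,0,0,-1,0.6,-44,66,140,0,0,-1,0.6,-44,66,140,0,0,-1,0.6]

```text
time: 3.05
tool_pos: [0.5634, 0.2322, 0.1612]
eef_rot: [-0.0, -0.066, 0.998, 0.0]
ft_force: [0.1, -1.3, 1.2]
opening: 0.0511
grasp_force: 0.0
```

```bash
python3 - <<'E'
from h import *
s=arm.state();p=s['tool_pos'];q=s['eef_rot']
from scipy.spatial.transform import Rotation as Ro
M=Ro.from_quat(np.r_[q[1:],q[0]]).as_matrix();print(p,M,M.T@(np.array([.5637,.2328,.091])-p)*1000)
E
```

```text
[0.56341133 0.23216396 0.16117978] [[-9.91390334e-01 -1.30939092e-01 -3.99294844e-04]
 [-1.30939119e-01  9.91390410e-01  4.23413998e-05]
 [ 3.90312934e-04  9.42601695e-05 -9.99999919e-01]] [-0.39685565  0.58614932 70.17968218]
```

carry_out:
  motion: [0,1,35,0,0,0,0.6,0,1,60,0,0,0,0.6,0,1,70,0,0,0,0.6,0,1,70,0,0,0,0.6,0,1,70,0,0,0,0.3,0,1,70,0,0,0,0.1,0,1,70,0,0,0,0,0,1,70,0,0,0,0,0,1,70,0,0,0,0,0,1,70,0,0,0,0,0,1,70,0,0,0,0]
  squeeze: 100

```text
time: 4.15
tool_pos: [0.5642, 0.2325, 0.093]
eef_rot: [0.002, -0.065, 0.998, 0.0]
ft_force: [-0.2, -1.1, 5.4]
opening: 0.0069
grasp_force: 98.4
```

carry_out:
  motion: [0,0,-10,0,0,0,0,0,0,-30,0,0,0,0,0,0,-55,0,0,0,0,0,0,-85,0,0,0,0,0,0,-115,0,0,0,0,0,0,-145,0,0,0,0,0,0,-160,0,0,0,0,0,0,-170,0,0,0,0,0,0,-170,0,0,0,0,0,0,-170,0,0,0,0,0,0,-170,0,0,0,0]

```text
time: 5.25
tool_pos: [0.5619, 0.232, 0.2597]
eef_rot: [-0.002, -0.065, 0.998, -0.0]
ft_force: [-0.8, 0.4, -1.0]
opening: 0.0067
grasp_force: 97.4
```

```bash
python3 - <<'E'
from h import *
t=grab('top','t3');s=grab('scene','s3');w=grab('wrist','w3')
f=lambda i:cv2.resize(i,(400,300),interpolation=cv2.INTER_AREA)
cv2.imwrite('pics/m3.png',np.vstack([np.hstack([f(s['frame']),f(t['frame'])]),np.hstack([f(w['frame']),cv2.resize(s['frame'][60:180,250:410],(400,300))])]))
print(arm.state())
E
```

```text
{'time': 5.4, 'joint_pos': array([ 3.22119792e-01,  3.35248429e-01,  1.38861311e+00,  1.33387897e-05,
        1.42005359e+00, -1.37924951e+00]), 'joint_vel': array([ 0.00121995, -0.00150622, -0.00674478,  0.00160132, -0.00095771,
       -0.00138721]), 'tau': array([ 7.70846091e-03, -4.99155343e+01, -2.70604616e+01, -2.67173327e-04,
        1.87841401e-02,  4.39667519e-05]), 'tool_pos': array([0.56234147, 0.23217124, 0.26006791]), 'eef_rot': array([-1.12482426e-03, -6.52390676e-02,  9.97868987e-01, -2.88600463e-04]), 'ft_force': array([-0.09903533,  0.74330896, -2.42124123]), 'moment': array([-0.05071768, -0.02055875, -0.07154413]), 'grasp_force': 97.37903952598572, 'opening': 0.006726221466245161}
```

View pics/m3.png

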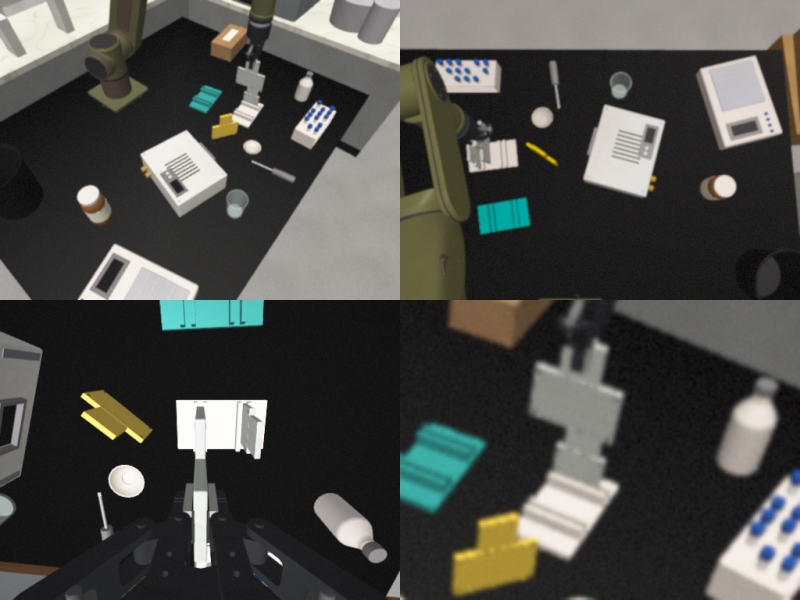

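The cover hangs upright in the gripper, clear of the rack, and the spare is undisturbed. Before moving on I'll refine the unit's yaw and mid line from the first top image.

```bash
python3 - <<'E'
from h import *
np.set_printoptions(precision=4,suppress=True)
t=load('top');g=cv2.cvtColor(t['frame'],cv2.COLOR_BGR2GRAY)
m=(g>170).astype(np.uint8)
n,l,st,c=cv2.connectedComponentsWithStats(m)
i=l[190,285] if l[190,285] else max(range(1,n),key=lambda k:st[k][4]*(230<c[k][0]<340))
ct=max(cv2.findContours((l==i).astype(np.uint8),cv2.RETR_EXTERNAL,cv2.CHAIN_APPROX_NONE)[0],key=cv2.contourArea)
r=cv2.minAreaRect(ct);b=cv2.boxPoints(r)
W=np.array([onz(t,*p,.095) for p in b]);print(st[i],r,W)
X=np.array([onz(t,*p,.095) for p in ct[:,0,:]])[:,:2]
e0=np.array([.96,-.28]);nn=np.array([-.28,-.96]);C=W[:,:2].mean(0)
U=np.c_[(X-C)@nn,(X-C)@e0]
def fit(sel):
    vx,vy,x,y=cv2.fitLine(X[sel].astype(np.float32),cv2.DIST_HUBER,0,1e-4,1e-4).ravel()
    a=np.degrees(np.arctan2(vy,vx)); print(sel.sum(),a,(x,y),np.array([x,y])@e0,np.array([x,y])@nn); 
fit((U[:,0]<-.08)&(abs(U[:,1])<.1)); fit((U[:,0]>.08)&(abs(U[:,1])<.1))
fit((U[:,1]<-.1)&(abs(U[:,0])<.08)); fit((U[:,1]>.1)&(abs(U[:,0])<.08))
print('frame c along',np.array([.594,-.0636])@e0)
E
```

```text
[ 236  135  103  116 7003] ((287.8243103027344, 192.2618865966797), (83.03632354736328, 100.05577850341797), 15.422160148620605) [[ 0.4722 -0.0412  0.095 ]
 [ 0.7145 -0.1056  0.095 ]
 [ 0.6579 -0.3048  0.095 ]
 [ 0.4197 -0.2334  0.095 ]]
77 -15.650464 (np.float32(0.5920722), np.float32(-0.07509076)) 0.5894147136807442 -0.0936930847167969
78 -14.9756565 (np.float32(0.538979), np.float32(-0.26415282)) 0.5913826251029969 0.1026725935935974
64 74.317314 (np.float32(0.44748983), np.float32(-0.13753372)) 0.46809967756271365 0.006735223531722984
62 74.7159 (np.float32(0.68363386), np.float32(-0.20640385)) 0.7140815877914429 0.006730215549468954
frame c along 0.588048
```

carry_out:
  motion: [-1,-15,0,0,0,1,0,-2,-40,0,0,0,3,0,-4,-70,0,0,0,6,0,-6,-100,0,0,0,9,0,-7,-130,0,0,0,12,0,-9,-160,0,0,0,15,0,-11,-190,0,0,0,18,0,-12,-215,0,0,0,21,0,-13,-235,0,0,0,22,0,-14,-245,0,0,0,23,0,-14,-249,0,0,0,23,0,-14,-249,0,0,0,23,0]

```text
time: 6.6
tool_pos: [0.609, -0.013, 0.2611]
eef_rot: [-0.0, 0.135, 0.991, 0.0]
ft_force: [-0.9, -0.2, -1.6]
opening: 0.007
grasp_force: 97.4
```

carry_out:
  motion: [0,0,15,0,0,0,0,0,0,40,0,0,0,0,0,0,70,0,0,0,0,0,0,90,0,0,0,0,0,0,110,0,0,0,0,0,0,115,0,0,0,0,0,0,115,0,0,0,0,0,0,115,0,0,0,0,0,0,115,0,0,0,0]

```text
time: 7.5
tool_pos: [0.6102, -0.0125, 0.1478]
eef_rot: [0.001, 0.135, 0.991, 0.0]
ft_force: [0.2, 0.3, -1.9]
opening: 0.0067
grasp_force: 97.5
```

```bash
cat > st.py <<'E'
from h import *
from scipy.spatial.transform import Rotation as Ro
np.set_printoptions(precision=4,suppress=True)
a=np.radians(-15.5);e=np.array([np.cos(a),np.sin(a),0]);n=np.array([np.sin(a),-np.cos(a),0])
def rep(N=-.1005):
    s=arm.state();p=s['tool_pos'];q=s['eef_rot'];M=Ro.from_quat(np.r_[q[1:],q[0]]).as_matrix()
    g=e*.590+n*N+np.array([0,0,.113])
    print('t',s['time'],'pos e,n,z',p@e,p@n,p[2],'yaw',np.degrees(np.arctan2(M[1,1],M[0,1])),'want 74.5 tilt',M[2,:2],'\ntool delta to contact mm',M.T@(g-p)*1000,'\nF n,e,z',s['ft_force']@n,s['ft_force']@e,s['ft_force'][2],'M',s['moment'],'grip',s['grasp_force'])
E
python3 - <<'E'
from st import *
rep()
w=grab('wrist','w4');t=grab('top','t4');s=grab('scene','s4')
f=lambda i:cv2.resize(i,(400,300),interpolation=cv2.INTER_CUBIC)
cv2.imwrite('pics/m4.png',np.vstack([np.hstack([cv2.resize(w['frame'],(800,600))[:300,:400],cv2.resize(w['frame'],(800,600))[:300,400:]]),np.hstack([cv2.resize(t['frame'][110:230,210:370],(400,300),interpolation=cv2.INTER_CUBIC),cv2.resize(s['frame'][120:270,160:360],(400,300),interpolation=cv2.INTER_CUBIC)])]))
E
```

```text
t 7.5 pos e,n,z 0.591396184018494 -0.1510106344543378 0.1477645043841414 yaw 74.50161020014262 want 74.5 tilt [-0.0027  0.0006] 
tool delta to contact mm [  1.4916 -50.5305  34.7317] 
F n,e,z -0.3673389311725326 0.08568606364280563 -1.8617933232462924 M [-0.0083  0.0347 -0.0065] grip 97.454674243927
```

View pics/m4.png

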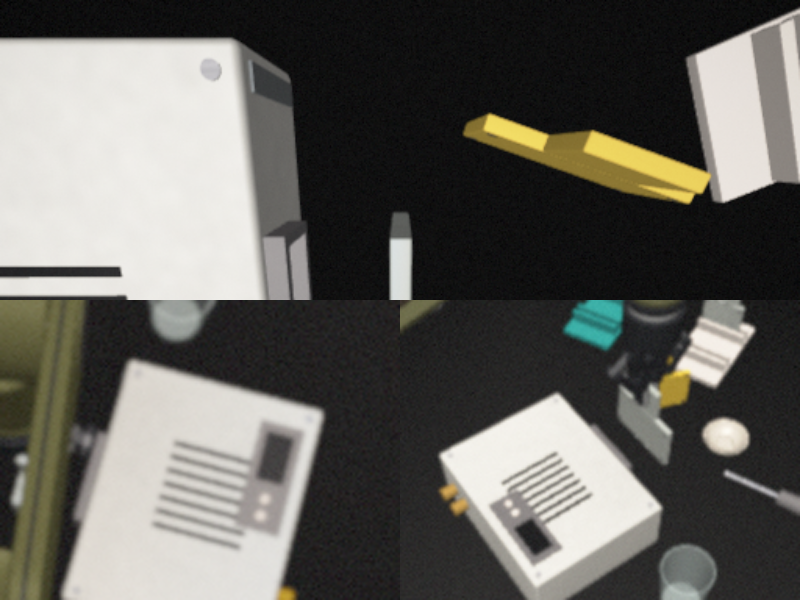

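The wrist view shows the unit's near top corner at (235,40) and the frame's near top front corner at about (289,237). The cover's near edge is at (390–411,238), roughly parallel to the unit's edge with nothing in the way. I'll check alignment numerically from these points.

```bash
python3 - <<'E'
from st import *
w=load('w4');P=lambda u,v:((u+.5)/1.5625-.5,(v+.5)/1.5625-.5)
for nm,p,z in [('unit corner want e=.465 n=-.0858',(236,40),.095),('frame A want .545,-.0965',(289,237),.09),('plate L',(390,238),.135),('plate R want e=TCPe-.055',(411,238),.135)]:
    X=onz(w,*P(*p),z);print(nm,X@e,X@n)
g=cv2.cvtColor(w['frame'],cv2.COLOR_BGR2GRAY)
L=[];Q=[]
for v in range(45,300,6):
    r=g[v,100:230].astype(float);k=np.where(r>190)[0]
    if len(k) and k.max()<120: X=onz(w,100+k.max()+.5,v,.095);L.append(X[:2])
L=np.array(L,np.float32);vx,vy,x,y=cv2.fitLine(L,cv2.DIST_HUBER,0,1e-4,1e-4).ravel();print(len(L),'yaw',np.degrees(np.arctan2(vy,vx)),np.array([x,y,0])@n)
for v in range(155,215,4):
    r=g[v,225:300].astype(float);k=np.where(r>140)[0]
    if len(k): Q.append(((225+k.min()),225+k.max(),v))
A=[onz(w,(a+b)/2,v,.135)[:2] for a,b,v in Q];A=np.array(A,np.float32)
vx,vy,x,y=cv2.fitLine(A,cv2.DIST_HUBER,0,1e-4,1e-4).ravel();print(Q[::4],'plate yaw',np.degrees(np.arctan2(vy,vx)),np.array([x,y,0])@n)
E
```

```text
unit corner want e=.465 n=-.0858 0.46616918940186913 -0.08737165311731723
frame A want .545,-.0965 0.5444798784693085 -0.1003970367143234
plate L 0.536352976357348 -0.14774527996509262
plate R want e=TCPe-.055 0.5363537587943226 -0.15521287455268035
43 yaw -15.559018 -0.08667350610359459
[(np.int64(250), np.int64(262), 155), (np.int64(250), np.int64(262), 171), (np.int64(250), np.int64(262), 187), (np.int64(251), np.int64(261), 203)] plate yaw -15.508751 -0.15139920176544125
```

```bash
python3 - <<'E'
from st import *
w=load('w4');g=cv2.cvtColor(w['frame'],cv2.COLOR_BGR2GRAY);print(g[128:164,256])
P=lambda u,v:((u+.5)/1.5625-.5,(v+.5)/1.5625-.5)
for v in (211,212,213,238):
    c,r=ray(w,*P(401,v));s=(.5364-c@e)/(r@e);print(v,(c+r*s)[2])
E
```

```text
[ 12  17  11  16  19   9  13  37  78  93  94  96  95  96  94  93  92  91
  93  92  93  93  94  92 138 197 222 223 223 222 224 224 223 224 223 223]
211 0.06150067386728025
212 0.06535335808072754
213 0.0690835495896654
238 0.1347559199784151
```

carry_out:
  motion: [1,-5,10,0,0,0,0,1,-15,20,0,0,0,0,1,-25,30,0,0,0,0,1,-32,35,0,0,0,0,1,-36,35,0,0,0,0,1,-38,35,0,0,0,0,1,-38,35,0,0,0,0,1,-38,35,0,0,0,0,1,-38,35,0,0,0,0]

```text
time: 8.55
tool_pos: [0.5984, -0.0488, 0.1117]
eef_rot: [0.0, 0.135, 0.991, 0.0]
ft_force: [-0.4, -0.1, -1.9]
opening: 0.0068
grasp_force: 97.5
```

```bash
python3 -c "
from st import *
rep()"
```

```text
t 8.55 pos e,n,z 0.5897107251562005 -0.11289246251671207 0.11173641050063327 yaw 74.49864599272416 want 74.5 tilt [-0.0009  0.0002] 
tool delta to contact mm [ -0.2907 -12.3922  -1.2659] 
F n,e,z 0.19677119422168687 -0.3593654482555937 -1.8725489351045912 M [ 0.0019 -0.0338  0.0085] grip 97.50776767730713
```

carry_out:
  motion: [0,-3,-1,0,0,0,0,0,-6,-1,0,0,0,0,0,-8,-1,0,0,0,0,0,-9,-1,0,0,0,0,0,-10,-1,0,0,0,0,0,-11,-1,0,0,0,0,0,-12,-1,0,0,0,0,0,-13,-1,0,0,0,0,0,-13,-1,0,0,0,0,0,-13,-1,0,0,0,0,0,-13,-1,0,0,0,0]

```text
time: 9.65
tool_pos: [0.5946, -0.0613, 0.1123]
eef_rot: [0.0, 0.135, 0.991, 0.0]
ft_force: [0.9, 1.7, -1.5]
opening: 0.0068
grasp_force: 97.6
```

```bash
python3 -c "
from st import *
rep()"
```

```text
t 9.65 pos e,n,z 0.589371472631657 -0.09986960648154394 0.11228938754304346 yaw 74.47944380937167 want 74.5 tilt [0.     0.0004] 
tool delta to contact mm [-0.6283  0.6309 -0.7103] 
F n,e,z -1.8824624509631873 0.4518339281024338 -1.5405286814418435 M [ 0.5366 -0.1337  0.0497] grip 97.5545346736908
```

carry_out:
  motion: [0,-1,0,0,0,0,0,0,-2,0,0,0,0,0,0,-3,0,0,0,0,0,0,-3.5,0,0,0,0,0,0,-3.5,0,0,0,0,0,0,-3.5,0,0,0,0,0,0,-3.5,0,0,0,0,0,0,-3.5,0,0,0,0,0]

```text
time: 10.45
tool_pos: [0.5939, -0.0639, 0.1123]
eef_rot: [0.0, 0.135, 0.991, 0.001]
ft_force: [1.1, 5.2, -2.7]
opening: 0.007
grasp_force: 97.6
```

```bash
python3 -c "
from st import *
rep()"
```

```text
t 10.45 pos e,n,z 0.5894056611161469 -0.09713710169283596 0.11233140061271321 yaw 74.46340437877443 want 74.5 tilt [-0.0001  0.0019] 
tool delta to contact mm [-0.5923  3.3646 -0.662 ] 
F n,e,z -5.329529824986722 -0.2910016257514876 -2.667482272063805 M [ 1.1348 -0.2872  0.0759] grip 97.61750936508179
```

carry_out:
  motion: [0,-1,0,0,0,0,0,0,-2,0,0,0,0,0,0,-2.5,0,0,0,0,0,0,-2.5,0,0,0,0,0,0,-2.5,0,0,0,0,0,0,-2.5,0,0,0,0,0,0,-2.5,0,0,0,0,0,0,-2.5,0,0,0,0,0,0,-2.5,0,0,0,0,0,0,-2.5,0,0,0,0,0]

```text
time: 11.45
tool_pos: [0.5935, -0.0655, 0.1123]
eef_rot: [0.0, 0.135, 0.991, 0.002]
ft_force: [2.0, 8.4, -3.1]
opening: 0.0068
grasp_force: 97.6
```

```bash
python3 -c "
from st import *
rep()
w=grab('wrist','w5');P=lambda u,v:((u+.5)/1.5625-.5,(v+.5)/1.5625-.5)
g=cv2.cvtColor(w['frame'],cv2.COLOR_BGR2GRAY)
print(g[128:172,256]);print(g[175,220:290])
rep()"
```

```text
t 11.45 pos e,n,z 0.5893927781267115 -0.09547672314091295 0.11231804320433122 yaw 74.44984161943722 want 74.5 tilt [-0.0001  0.0034] 
tool delta to contact mm [-0.6029  5.0261 -0.665 ] 
F n,e,z -8.658691202866784 -0.2963857820882523 -3.0781907492636966 M [ 1.6038 -0.432   0.0661] grip 97.63890981674194
[ 20  13  11  17  16  17  13  37  75  93  94  96  95  94  95  93  94  90
  91  92  94  93  92  90 136 197 219 223 222 223 222 222 223 222 223 222
 222 222 221 221 221 221 222 222]
[237 236 236 237 237 236 236 236 237 237 236 237 237 237 236 236 235 226
 218 199 183 160 134 135 149 150 148 151 148 151 173 214 221 221 220 222
 221 221 220 221 220 219 205 139  16  11  16  14  16  16   9  18   9  14
  16  17  12  16  18  17  12  16  15  12  18  18  15  11  17  20]
t 11.5 pos e,n,z 0.5893469437154253 -0.09544907360306397 0.11229396660111372 yaw 74.44680895703344 want 74.5 tilt [-0.      0.0033] 
tool delta to contact mm [-0.6484  5.0539 -0.6891] 
F n,e,z -8.005268190071044 -0.18396740276924461 -2.4368394751539872 M [ 1.6109 -0.4517  0.0356] grip 97.63756513595581
```

The force is steady at about 8 N. The plate sits exactly as before in the wrist view, so it hasn't slipped or tilted.

```bash
python3 -c "
from h import arm
print(arm.sign_off())"
```

```text
the job is handed in; nothing more can be done
None
```

The wider cover is held against the sealing frame at about 8 N, upright, square and centred to within about 2 mm by my measurements, and the job was handed in at about 11.5 s; no verdict came back.

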